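# Snap the retaining clip onto the comb's peg

## Task

The comb keeps sliding off its peg when the cabinet is slammed. Take the little orange-handled spring clip out of its stand and push it down over the groove of the peg that the purple comb hangs on (not the nail clipper's peg) until it snaps fully home, then let go. Feel for the groove and press gently, never putting more than 30 N on the peg, and leave the comb and the nail clipper hanging and the other things where they are.

Things in the scene. Friction and masses are not known exactly. Their poses are not given: they have to be found in the camera images.
- clip: open spring clip, loose, about 55 g, standing in the stand with its opening down: two sprung steel arms, 7 mm thick along x, under a 34 mm wide (y) steel bridge (4 to 10 mm above the origin) and a handle. Origin: bore centre; x is the bore axis (to lie along the peg, either way round), y the way the arms spread, z up. Fully home, the origin lies on the peg axis
- clip_handle (a point): centre of the clip's orange handle block, 26 mm above the clip's origin: 12 mm (x) by 20 mm (y) by 32 mm high, reaching from 10 to 42 mm above the origin; axes as the clip's
- clip_lips (a point): midway between the arms' round lips (2.5 mm radius), 4.8 mm below the clip's origin; lips end 7.3 mm below it. 4.6 mm apart at rest, each springs out 2.4 mm at most: they snap over the 8 mm groove core (5 to 15 N push, then almost none, then a hard stop when home) but not over the 15 mm parts. On a 15 mm part the origin rests about 13.5 mm above the peg axis, on the groove core about 9 mm
- stand: grey stand fixed on the shelf, 40 (x) by 60 (y) by 14 mm high, with a slot 10 mm wide (x), 24 mm long (y) and 8 mm deep in which the clip stands. Origin: centre of its underside
- panel: fixed upright perforated white steel panel, 3 mm thick, 270 mm wide (its y), 205 mm high. Origin: middle of the lower edge of its front face; its own -x points out of the front face, the way the pegs point, z up
- peg_left (a point): point on one peg's axis at the panel's face, 160 mm over the panel's origin, at +62 mm along its y; axes as the panel's. The level fixed steel peg runs along -x, 15 mm thick, with one dark ring groove 10 mm wide, 8 mm core, then an 8 mm long, 15 mm thick end. Pegs are screwed in to unmeasured differing depths: mid-groove is 42 to 56 mm out from the panel, the tip 13 mm farther
- peg_right (a point): the same for the other peg, at -62 mm along the panel's y; its groove depth differs from the first one's
- comb: purple plastic comb, loose, hanging by a square eye (20 mm inside, 32 mm outside, 5 mm thick) on one of the two pegs, 12 to 20 mm out from the panel; it reaches 111 mm below and 16 mm above its origin. Origin: centre of the eye, about 2.5 mm below the peg axis
- clipper: steel nail clipper, loose, hanging by a like eye on the other peg, reaching 78 mm below its origin. Origin: centre of the eye
- jar: lidded glass jar, 64 mm wide, 75 mm high, on the shelf. Origin: centre of its underside
- pill: closed blue pill bottle, 44 mm wide, 70 mm high, on the shelf. Origin: centre of its underside
- cover: green silicone toothbrush cover lying on the shelf, about 86 by 26 by 22 mm, long along its x. Origin: on its underside; the shelf's top is 18 mm above the work surface

How it is judged:
By the outcome, as a careful person would: the job done as asked, in the order asked, and still so for the second after the job is handed in, with the robot touching nothing.
It also fails if it takes over 58 s, if anything falls off the work surface, if the arm or the gripper's body presses on something with over 40 N, if the wrist force passes 120 N, or if a joint passes its speed limit or range.

## Robot

A 7-joint arm with a two-finger parallel gripper is mounted at the origin on the work surface. World frame = base frame: x ahead of the robot, y to its left, z up, the work surface at z = 0. Lengths are in m, angles in rad, forces in N, time in s.
With the tool pointing down it reaches from about 0.4 to 0.85 m from the base axis. Payload 4.5 kg.
Tool frame: the origin (TCP) lies between the finger pads; the fingertips stand 11 mm ahead of it and the grasp point (between the pads) lies 8 mm behind it (r.nose_length is the distance from the TCP to the fingertips, in m); z points along the fingers, y is the line along which they close (so a half turn about z gives the same grasp; the last joint's range is limited). The gripper opens to 88 mm and grips with 3 to 60 N. Pads are 18 mm wide; open, the fingers measure 123 mm over their backs; the gripper's body (75 mm by 187 mm) begins 45 mm behind the grasp point.
Start: joints at [1.223, 0.689, -0.195, 1.565, 0.157, 0.902, -0.215], TCP at [0.233, -0.58, 0.25] pointing down, gripper open.
Joint ranges: [-3.01, 3.01], [-0.46, 2.08], [-1.47, 1.51], [0.13, 2.56], [-1, 4.14], [0.04, 2.09], [-2.66, 2.66]. Speed limits (rad/s): [2.57, 2.57, 3.14, 3.14, 3.14, 3.14, 3.14].

## Interface

Orientations are given as a unit quaternion [x, y, z, w].
In Python, from plant import get_state, snapshot, camera_model, r gives the robot as it stands.
- The arm moves only by the shell command python3 -m inch 'ROWS' [FORCE]. ROWS is text: rows parted by semicolons, each of 7 numbers parted by spaces: the opening, from -1 (shut) to 1 (fully open), then the shift along the tool's x, y, z in m, then the turn, a rotation vector about the tool's x, y, z in rad. A call has 1 to 20 rows; each row shifts and turns the commanded pose from where the row before left it, along the tool's axes as they then stand; what a row does not reach is not made up. A row lasts 1/12 s, in which the tool goes at most 41.7 mm and 7.16 degrees, less where a joint would pass 70% of its speed; a pose out of reach is approached as far as the arm can. A call is refused whole if a number of a shift passes 0.0417 or a number of a turn 0.125, either way. A call with a gripper value outside its range is refused whole. The fingers move at their own pace and stop on an object; FORCE is the grip in N (left out, the last holds). Time passes only in rows, so rows that do not move let the fingers close. It gives the time, the measured TCP pose, the force, the opening and the grip force at its end, in the units of the state.
- get_state(): the state, without advancing time (a new reading comes with each control period).
- snapshot(name): name is "scene" or "top"; returns (picture, depth): 384x512x3 uint8, red, green, blue; 384x512 float32, m along the optical axis (not along the pixel's ray), 0 where there is no reading.
- camera_model(name): a dict with "intrinsics" (3x3 intrinsics, pixels), "dist" ([k1, k2, p1, p2, k3] as OpenCV has them; the pictures are not rectified), "view" (4x4, takes a point from world to camera coordinates). Camera axes: x right, y down, z forward; pixel columns grow to the right and rows downward; lengths in m; the calibration is good to about 2 mm. A picture is of the moment at which its call begins. camera_model takes no time and is no camera call.
- r.finish_job(): hands the job in; it is judged then, once.
The state is a dict: "clock": time; "q": joint angles; "qd": joint speeds; "joint_torque": joint torques, N m; "tool_pos": TCP position; "eef_rot": TCP orientation; "contact_force": force on the tool from outside, world axes, zero at the start; "moment": the same for the moment, N m; "opening": opening from 0.0 (shut) to 1.0 (fully open); "finger_force": force on a finger pad.
Only numpy, scipy, OpenCV 4.12 (cv2) and the standard library are available. Lean on these libraries where they do the work, as an engineer would, in place of code of your own. Each camera call takes 0.05 s, during which the arm holds its last target. There are 200 camera calls.

## Working session

There is one attempt and no reset: what is moved stays moved. The work goes in short steps, Python scripts to look and compute and a shell command to move; the robot and the scene stay as the last step left them, time stands still between calls to the robot, and variables do not carry over. Pictures are saved under pics/ and viewed, at most 10 in all, crops included, and the job is handed in when it is done.

```bash
mkdir -p pics; ls
cat > h.py <<'E'
import numpy as np, cv2
from plant import get_state, snapshot, camera_model, r
def world(name,uv,d=None,plane=None):
    """pixels (N,2) -> world; d depth along axis, or plane=(axis,value)"""
    m=camera_model(name);K=np.array(m["intrinsics"]);V=np.array(m["view"])
    n=cv2.undistortPoints(np.array(uv,float).reshape(-1,1,2),K,np.array(m["dist"],float)).reshape(-1,2)
    c=np.c_[n,np.ones(len(n))];R=V[:3,:3];o=-R.T@V[:3,3];w=c@R
    if d is not None: return o+w*np.array(d).reshape(-1,1)
    a,v=plane; return o+w*((v-o[a])/w[:,a])[:,None]
E
python3 - <<'E'
from h import *
for n in("scene","top"):
    p,d=snapshot(n);cv2.imwrite(f"pics/{n}0.png",p[:,:,::-1]);np.save(n+"d.npy",d);np.save(n+"p.npy",p)
    V=np.array(camera_model(n)["view"]);print(n,(-V[:3,:3].T@V[:3,3]).round(3),V[2,:3].round(2))
s=get_state();print(s)
E
```

```text
pics
scene [ 0.969 -0.043  0.63 ] [-0.61  0.04 -0.79]
top [0.422 0.003 0.889] [ 0.18 -0.01 -0.98]
{'clock': 0.1, 'q': array([ 1.22281342,  0.68987843, -0.19452696,  1.56619849,  0.15732372,
        0.90248624, -0.21511087]), 'qd': array([ 0.00126653, -0.00277098,  0.00066044, -0.00063627,  0.00012863,
       -0.00018406,  0.00018024]), 'joint_torque': array([-3.75366726e-03, -5.28495455e+01, -1.27161842e+00, -1.53835684e+01,
       -5.25177957e-02,  2.01499817e-03,  5.05458127e-05]), 'tool_pos': array([ 0.23262573, -0.57953234,  0.24901499]), 'eef_rot': array([ 9.81827557e-01,  1.89773619e-01, -2.11936362e-04, -7.59616805e-04]), 'contact_force': array([ 0.19409424,  0.47221683, -0.86673677]), 'moment': array([-0.00351112,  0.00905781, -0.0175174 ]), 'finger_force': 0.0, 'opening': 0.9999683316388308}
```

View pics/scene0.png

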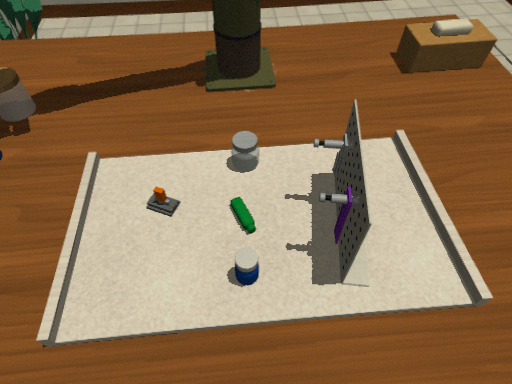

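View pics/top0.png

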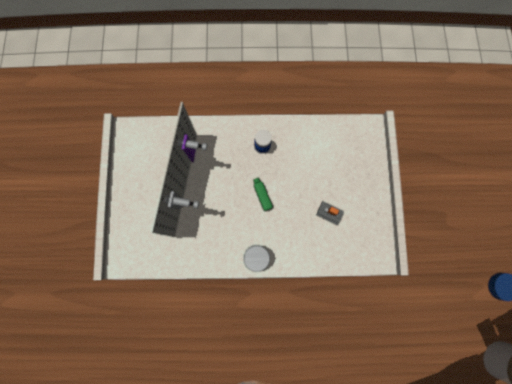

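Both views show the panel at +y with its pegs pointing to -y. The comb hangs on the far-x peg (scene ≈(335,198), top ≈(195,145)). The clip stands at scene (160,195), top (333,211). Next I enlarge these areas and get depth points.

Run:
```python
from h import *
S=np.load("scenep.npy");T=np.load("topp.npy");ds=np.load("scened.npy");dt=np.load("topd.npy")
def crop(p,x,y,w,h,W=400,H=300): return cv2.resize(p[y:y+h,x:x+w],(W,H),interpolation=cv2.INTER_CUBIC)
im=np.vstack([np.hstack([crop(S,300,130,80,60),crop(S,300,170,80,60)]),np.hstack([crop(T,150,130,80,60),crop(T,150,165,80,60)])])
cv2.imwrite("pics/crop1.png",im[:,:,::-1])
vv,uu=np.mgrid[:384,:512]
for n,p,d in(("scene",S,ds),("top",T,dt)):
    W=world(n,np.c_[uu.ravel(),vv.ravel()],d.ravel()).reshape(384,512,3)
    np.save(n+"w.npy",W)
    hsv=cv2.cvtColor(p,cv2.COLOR_RGB2HSV)
    for c,lo,hi in(("orange",(5,150,120),(18,255,255)),("purple",(130,100,40),(160,255,255)),("green",(50,120,40),(80,255,255))):
        m=cv2.inRange(hsv,lo,hi)>0
        if c=="orange": m[:, :100]=0 
        k,l,st,ce=cv2.connectedComponentsWithStats(m.astype(np.uint8))
        for i in range(1,k):
            if st[i,4]>15:
                P=W[(l==i)&(d>0)];print(n,c,st[i],ce[i].round(1),np.median(P,0).round(4),P.min(0).round(3),P.max(0).round(3))
    # panel points: z between .06 and .2, y>0.1
    m=(W[...,2]>.05)&(W[...,2]<.24)&(W[...,1]>.08)&(d>0)
    P=W[m];print(n,"above",len(P),P.min(0).round(3),P.max(0).round(3))
    # RANSAC-ish vertical plane fit in xy
    best=None;rng=np.random.default_rng(0)
    for _ in range(300):
        a,b=P[rng.choice(len(P),2,False),:2];t=b-a
        if np.linalg.norm(t)<.05: continue
        nn=np.array([-t[1],t[0]])/np.linalg.norm(t);k=abs((P[:,:2]-a)@nn)<.003
        if best is None or k.sum()>best.sum(): best=k
    Q=P[best];c=Q[:,:2].mean(0);_,s,vt=np.linalg.svd(Q[:,:2]-c,full_matrices=False);print("plane",best.sum(),c.round(4),vt[0].round(4),((Q[:,:2]-c)@vt[1]).std(),Q.min(0).round(3),Q.max(0).round(3))
    t=(Q[:,:2]-c)@vt[0];print("extent",np.percentile(t,[0,.5,99.5,100]).round(4))
```

```text
scene orange [ 405   15   91   31 1224] [446.2  31.9] [0.0388 0.619  0.0906] [-0.246  0.511 -0.003] [0.082 0.795 0.095]
scene orange [394  19  11   3  16] [398.6  19.9] [-0.2311  0.5886  0.0023] [-0.238  0.573  0.001] [-0.221  0.607  0.004]
scene orange [  100    20   412   286 36600] [351.2 121.7] [0.2367 0.3729 0.0006] [-0.248 -0.405 -0.004] [0.781 0.797 0.011]
scene orange [ 100   31  115   50 3573] [151.6  51.5] [-1.344e-01 -2.804e-01  1.000e-04] [-0.245 -0.461 -0.005] [ 0.016 -0.071  0.005]
scene orange [485  53  14  10  71] [490.5  58.3] [0.041  0.783  0.0009] [ 0.005  0.756 -0.003] [0.059 0.802 0.004]
scene orange [258 143  34   4  59] [271.4 144.5] [0.3389 0.0572 0.0004] [ 0.328  0.027 -0.002] [0.342 0.112 0.002]
scene orange [153 187  11   6  43] [158.4 189.7] [ 0.5176 -0.1961  0.0738] [ 0.511 -0.207  0.071] [ 0.524 -0.187  0.076]
scene orange [  100   312   412    72 19252] [335.1 353.8] [8.363e-01 1.307e-01 7.000e-04] [ 0.78  -0.288 -0.004] [0.9   0.425 0.006]
scene purple [334 187  19  57 367] [342.8 214.9] [0.6574 0.1358 0.1381] [0.614 0.132 0.053] [0.671 0.16  0.195]
sc
[... 411 characters left out ...]
5]
plane 2913 [0.6253 0.1576] [ 0.9814 -0.1918] 0.0006200587147691807 [0.461 0.137 0.05 ] [0.727 0.191 0.225]
extent [-0.1675 -0.1641  0.1029  0.1035]
top orange [330 207   8   7  40] [333.5 210.2] [ 0.5154 -0.194   0.0729] [ 0.508 -0.203  0.064] [ 0.523 -0.186  0.076]
top purple [182 134  13  27 139] [187.9 148.5] [0.6463 0.1386 0.1415] [0.634 0.134 0.075] [0.689 0.148 0.195]
top green [255 179  17  31 246] [262.4 194.6] [ 0.5594 -0.0278  0.0391] [ 0.524 -0.049  0.035] [ 0.6   -0.01   0.044]
top above 2811 [0.461 0.094 0.05 ] [0.727 0.192 0.226]
plane 2192 [0.5855 0.1661] [-0.982   0.1888] 0.0009695580048364968 [0.461 0.137 0.05 ] [0.726 0.192 0.226]
extent [-0.1428 -0.1407  0.1259  0.1268]
```

View pics/crop1.png

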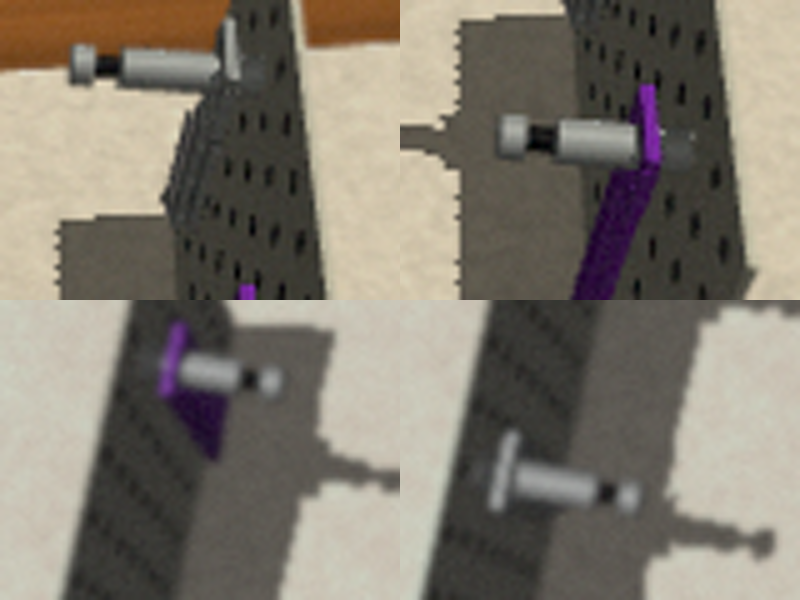

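The lower crops show the comb on its own peg with the dark groove near the tip: top ≈(199.8,145.8), scene ≈(328.6,197.4). The nail clipper hangs on the other peg. Next I measure the groove, stand and handle from the depth points.

Run:
```python
from h import *
n=np.array([-.1904,-.9817]);t=np.array([.9817,-.1904])
def pk(nm):return np.load(nm+"w.npy"),np.load(nm+"p.npy").astype(int)
for nm in("scene","top"):
    W,p=pk(nm)
    f0=np.array([.5939,.1637]); X=W[...,:2]-f0
    s=X@n;l=X@t;z=W[...,2]
    for side in(-.062,.062):
        m=(abs(z-.178)<.014)&(abs(l-side)<.012)&(s>.022)&(s<.09)
        print(nm,side,m.sum(),"s max",s[m].max().round(4),"l range",l[m].min().round(4),l[m].max().round(4),"ztop",z[m].max().round(4))
        k=np.argsort(s[m]);
        for a in np.arange(.024,.076,.004):
            q=m&(s>=a)&(s<a+.004)
            if q.sum(): print("  s%.3f n%d gray%d lmid%.4f zmax%.4f"%(a,q.sum(),p[q].mean(),(l[q].max()+l[q].min())/2,z[q].max()))
    m=(abs(W[...,0]-.517)<.05)&(abs(W[...,1]+.194)<.05)&(abs(z-.032)<.004)&(p.sum(2)<330)
    P=W[m][:,:2].astype(np.float32);print(nm,"stand",len(P),cv2.minAreaRect(P*1000),np.median(z[m]))
    m=(abs(W[...,0]-.517)<.05)&(abs(W[...,1]+.194)<.05)&(z>.045);P=W[m]
    top=P[P[:,2]>.070];print(nm,"handle top",len(top),top.mean(0).round(4),cv2.minAreaRect(top[:,:2].astype(np.float32)*1000))
# two rays for groove centre, comb peg: planes through peg axis height
print(world("scene",[[328.6,197.4]],plane=(2,.180)),world("top",[[199.8,145.8]],plane=(2,.182)))
for q in (world("scene",[[328.6,197.4]],plane=(2,.180)),world("top",[[199.8,145.8]],plane=(2,.182))):
    X=q[0,:2]-np.array([.5939,.1637]);print((X@n).round(4),(X@t).round(4))
```

```text
scene -0.062 197 s max 0.0674 l range -0.0677 -0.0527 ztop 0.1872
  s0.024 n18 gray120 lmid-0.0603 zmax0.1864
  s0.028 n21 gray122 lmid-0.0599 zmax0.1857
  s0.032 n19 gray129 lmid-0.0589 zmax0.1871
  s0.036 n18 gray122 lmid-0.0597 zmax0.1865
  s0.040 n17 gray119 lmid-0.0584 zmax0.1870
  s0.044 n18 gray119 lmid-0.0591 zmax0.1867
  s0.048 n17 gray82 lmid-0.0604 zmax0.1865
  s0.052 n11 gray41 lmid-0.0607 zmax0.1829
  s0.056 n11 gray53 lmid-0.0595 zmax0.1833
  s0.060 n17 gray119 lmid-0.0601 zmax0.1867
  s0.064 n21 gray115 lmid-0.0602 zmax0.1872
scene 0.062 205 s max 0.0597 l range 0.0556 0.0701 ztop 0.1884
  s0.024 n26 gray119 lmid0.0631 zmax0.1872
  s0.028 n22 gray130 lmid0.0640 zmax0.1868
  s0.032 n24 gray127 lmid0.0643 zmax0.1875
  s0.036 n22 gray122 lmid0.0641 zmax0.1874
  s0.040 n23 gray80 lmid0.0635 zmax0.1871
  s0.044 n12 gray20 lmid0.0628 zmax0.1835
  s0.048 n12 gray51 lmid0.0628 zmax0.1871
  s0.052 n20 gray117 lmid0.0642 zmax0.1884
  s0.056 n31 gray109 lmid0.0627 zmax0.1864
scene stand 241 ((517.4454956054688, -196.06468200683594), (60.01336669921875, 31.7018985748291), 62.91135
[... 849 characters left out ...]
d0.0582 zmax0.1867
  s0.032 n14 gray126 lmid0.0584 zmax0.1867
  s0.036 n15 gray123 lmid0.0605 zmax0.1866
  s0.040 n10 gray74 lmid0.0602 zmax0.1824
  s0.044 n7 gray37 lmid0.0601 zmax0.1827
  s0.048 n9 gray95 lmid0.0610 zmax0.1869
  s0.052 n12 gray126 lmid0.0585 zmax0.1857
  s0.056 n15 gray105 lmid0.0586 zmax0.1862
top stand 185 ((514.02978515625, -195.3923797607422), (58.26496505737305, 30.549327850341797), 61.957950592041016) 0.031060885587427034
top handle top 43 [ 0.5141 -0.1957  0.073 ] ((514.0364990234375, -195.57383728027344), (20.114274978637695, 11.201533317565918), 62.194820404052734)
[[0.64655171 0.10764596 0.18      ]] [[0.64282065 0.10687989 0.182     ]]
0.045 0.0624
0.0465 0.0588
```

Groove mid ≈46.5 mm out at (0.646,0.106). Clip handle at (0.5157,-0.1957), its y axis at yaw 62.4° (or -117.6°). I move over the clip first.

```bash
cat >> h.py <<'E'
from scipy.spatial.transform import Rotation as Ro
def delta(pos,yaw_y):
    """tool-frame shift and turn (in present tool axes) to reach TCP pos, pointing down, tool y at yaw_y deg"""
    s=get_state();R=Ro.from_quat(s["eef_rot"]);a=np.radians(yaw_y);y=np.array([np.cos(a),np.sin(a),0]);z=np.array([0,0,-1.])
    G=Ro.from_matrix(np.c_[np.cross(y,z),y,z])
    print("shift now",R.inv().apply(np.array(pos)-s["tool_pos"]).round(4),"shift after turn",G.inv().apply(np.array(pos)-s["tool_pos"]).round(4),"turn",(R.inv()*G).as_rotvec().round(4))
    print("t",s["clock"].__round__(2),"tcp",s["tool_pos"].round(4),"F",s["contact_force"].round(2),"open",round(s["opening"],3),"grip",round(s["finger_force"],1),"q7",s["q"].round(2))
E
python3 -m inch '0 .029 -.018 0 0 0 0;0 .029 -.018 0 0 0 0;0 .029 -.018 0 0 0 0;0 .029 -.018 0 0 0 0;0 .029 -.018 0 0 0 0;0 .029 -.018 0 0 0 0;0 .029 -.018 0 0 0 0;0 .029 -.018 0 0 0 0;0 .029 -.018 0 0 0 0;0 .029 -.018 0 0 0 0;0 .029 -.018 0 0 0 0;0 .029 -.018 0 0 0 0;0 .029 -.018 0 0 0 0;0 .029 -.018 0 0 0 0;0 0 0 .02 0 0 .12;0 0 0 .02 0 0 .12;0 0 0 .02 0 0 .12;0 0 0 .02 0 0 .12;0 0 0 .01 0 0 .12;0 0 0 .01 0 0 .12' 20
python3 -c "
from h import *
delta([.5157,-.1957,.0553],-117.6)"
```

```text
clock: 1.77
tool_pos: [0.5151, -0.1946, 0.1483]
eef_rot: [0.985, -0.171, -0.001, 0.0]
contact_force: [0.4, 0.7, 0.9]
opening: 0.498
finger_force: 0.0
shift now [0.0012 0.0008 0.093 ] shift after turn [0.0011 0.0007 0.093 ] turn [0.0005 0.002  0.1378]
t 1.77 tcp [ 0.5151 -0.1946  0.1483] F [0.4  0.71 0.93] open 0.498 grip 0.0 q7 [ 0.24  0.74  0.06  1.89 -0.09  0.52 -1.55]
```

```bash
python3 -m inch '0 .001 .001 .015 0 0 .07;0 0 0 .015 0 0 .068;0 0 0 .015 0 0 0;0 0 0 .015 0 0 0;0 0 0 .015 0 0 0;0 0 0 .01 0 0 0;0 0 0 .006 0 0 0;0 0 0 0 0 0 0;0 0 0 0 0 0 0'
python3 - <<'E'
from h import *
delta([.5157,-.1957,.0553],-117.6)
p,d=snapshot("scene");p2,_=snapshot("top")
f=lambda a,x,y:cv2.resize(a[y:y+60,x:x+80],(400,300),interpolation=cv2.INTER_CUBIC)
cv2.imwrite("pics/g1.png",np.hstack([f(p,120,165),f(p2,295,180)])[:,:,::-1])
E
```

```text
clock: 2.52
tool_pos: [0.5164, -0.1962, 0.0588]
eef_rot: [0.972, -0.236, -0.0, 0.0]
contact_force: [-0.3, -0.7, -0.6]
opening: 0.501
finger_force: 0.0
shift now [-0.0009 -0.0001  0.0035] shift after turn [-0.0009 -0.0001  0.0035] turn [0.     0.0001 0.0054]
t 2.52 tcp [ 0.5164 -0.1962  0.0588] F [-0.26 -0.69 -0.6 ] open 0.501 grip 0.0 q7 [ 0.24  0.9   0.06  1.92 -0.15  0.33 -1.62]
```

View pics/g1.png

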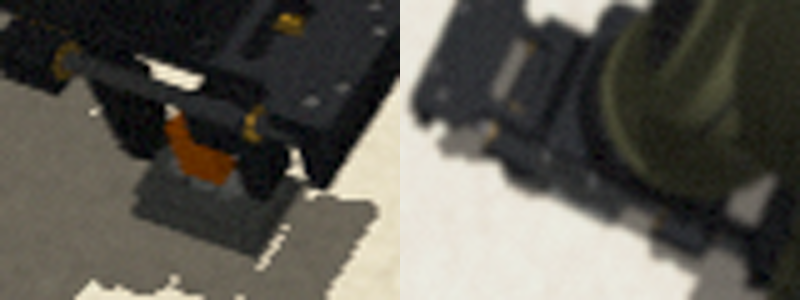

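The scene crop (left) shows the orange handle between the two fingers over the stand; the top view is blocked by the arm. I go down 3 mm and close.

```bash
python3 -m inch '0 -.001 0 .003 0 0 0;-.2 0 0 0 0 0 0;-.4 0 0 0 0 0 0;-.6 0 0 0 0 0 0;-.8 0 0 0 0 0 0;-1 0 0 0 0 0 0;-1 0 0 0 0 0 0;-1 0 0 0 0 0 0;-1 0 0 0 0 0 0;-1 0 0 0 0 0 0' 35
python3 -c "
from h import *
delta([.5157,-.1957,.25],-117.6)"
```

```text
clock: 3.45
tool_pos: [0.5156, -0.1957, 0.0558]
eef_rot: [0.972, -0.236, 0.0, 0.0]
contact_force: [0.6, 0.1, 1.2]
opening: 0.224
finger_force: 35.0
shift now [ 2.000e-04 -1.000e-04 -1.942e-01] shift after turn [ 1.000e-04 -1.000e-04 -1.942e-01] turn [ 0.     -0.0002  0.0056]
t 3.45 tcp [ 0.5156 -0.1957  0.0558] F [0.59 0.06 1.2 ] open 0.224 grip 35.0 q7 [ 0.24  0.9   0.06  1.92 -0.15  0.32 -1.62]
```

```bash
python3 -m inch '-1 0 0 -.01 0 0 0;-1 0 0 -.03 0 0 0;-1 0 0 -.038 0 0 0;-1 0 0 -.038 0 0 0;-1 0 0 -.038 0 0 0;-1 0 0 -.037 0 0 -.1;-1 0 0 0 0 0 -.12;-1 0 0 0 0 0 -.12;-1 0 0 0 0 0 -.12;-1 0 0 0 0 0 -.12;-1 0 0 0 0 0 -.12;-1 0 0 0 0 0 -.12;-1 0 0 0 0 0 -.12;-1 0 0 0 0 0 -.12;-1 0 0 0 0 0 -.12;-1 0 0 0 0 0 -.12;-1 0 0 0 0 0 -.12;-1 0 0 0 0 0 -.12;-1 0 0 0 0 0 -.12;-1 0 0 0 0 0 -.12'
python3 -c "
from h import *
delta([.6317,.0334,.25],-10.98)"
```

```text
clock: 5.12
tool_pos: [0.5149, -0.196, 0.2472]
eef_rot: [0.793, 0.609, -0.001, 0.0]
contact_force: [-0.5, -0.2, -0.3]
opening: 0.223
finger_force: 35.0
shift now [ 0.2518  0.0535 -0.0031] shift after turn [ 0.2474  0.071  -0.0028] turn [-0.0003  0.0011 -0.0698]
t 5.12 tcp [ 0.5149 -0.196   0.2472] F [-0.52 -0.23 -0.27] open 0.223 grip 35.0 q7 [ 0.52  0.61 -0.4   1.79  0.32  0.8  -0.3 ]
```

```bash
python3 -m inch '-1 0 0 0 0 0 -.07;-1 .02 .006 0 0 0 0;-1 .027 .008 0 0 0 0;-1 .03 .009 0 0 0 0;-1 .03 .009 0 0 0 0;-1 .03 .009 0 0 0 0;-1 .03 .009 0 0 0 0;-1 .03 .008 0 0 0 0;-1 .03 .008 0 0 0 0;-1 .02 .005 0 0 0 0;-1 0 0 0 0 0 0;-1 0 0 0 0 0 0'
python3 - <<'E'
from h import *
delta([.6458,.1064,.24],-10.98)
out=[]
for n in("scene","top"):
    p,d=snapshot(n);np.save(n+"p.npy",p);np.save(n+"d.npy",d)
    vv,uu=np.mgrid[:384,:512];W=world(n,np.c_[uu.ravel(),vv.ravel()],d.ravel()).reshape(384,512,3)
    hsv=cv2.cvtColor(p,cv2.COLOR_RGB2HSV);m=(cv2.inRange(hsv,(4,130,60),(18,255,255))>0)&(d>0)&(W[...,2]>.19)&(W[...,2]<.26)&(W[...,0]>.4)
    P=W[m];print(n,m.sum(),P.mean(0) if len(P) else "",P.min(0),P.max(0),np.argwhere(m).mean(0))
c=np.load("scenep.npy")[130:220,240:360];cv2.imwrite("pics/a1.png",cv2.resize(c,(800,600),interpolation=cv2.INTER_CUBIC)[:,:,::-1])
E
```

```text
clock: 6.12
tool_pos: [0.6331, 0.0339, 0.2469]
eef_rot: [0.772, 0.635, -0.0, 0.0]
contact_force: [-1.0, 0.0, -0.4]
opening: 0.225
finger_force: 35.0
shift now [ 0.0736 -0.0016  0.0069] shift after turn [ 0.0736 -0.0014  0.0069] turn [-0.0003  0.0005 -0.0028]
t 6.12 tcp [0.6331 0.0339 0.2469] F [-0.97  0.01 -0.38] open 0.225 grip 35.0 q7 [ 0.08  0.72 -0.38  1.53  0.31  0.95 -0.59]
scene 2 [0.46110271 0.18945114 0.20772466] [0.45923976 0.18881842 0.20000704] [0.46296567 0.19008386 0.21544229] [106. 352.]Traceback (most recent call last):
  File "<stdin>", line 8, in <module>
    return umr_minimum(a, axis, None, out, keepdims, initial, where)
ValueError: zero-size array to reduction operation minimum which has no identity
```

Run:
```python
from h import *
c=np.load("scenep.npy")[120:225,220:360];cv2.imwrite("pics/a2.png",cv2.resize(c,(800,600),interpolation=cv2.INTER_CUBIC)[:,:,::-1])
```

```text
(no output)
```

View pics/a2.png

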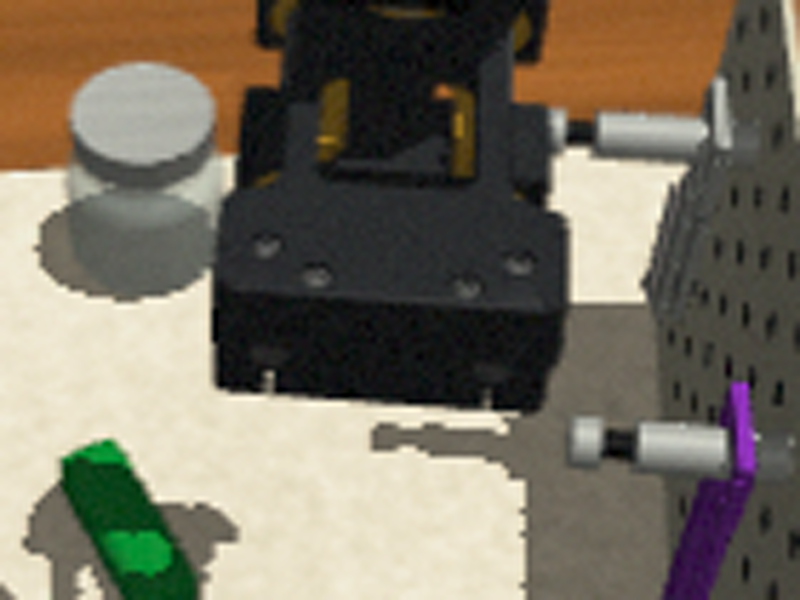

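The crop shows the gripper body hiding the clip, with the comb's peg and its groove (≈(620,443) in the crop) free. I use the gripper body itself, whose pose is known, to check each camera's bias.

Run:
```python
from h import *
s=get_state();R=Ro.from_quat(s["eef_rot"])
for n in("scene","top"):
    p,d=snapshot(n);vv,uu=np.mgrid[:384,:512];W=world(n,np.c_[uu.ravel(),vv.ravel()],d.ravel())[d.ravel()>0]
    T=R.inv().apply(W-s["tool_pos"])
    m=(abs(T[:,0])<.06)&(abs(T[:,1])<.12)&(T[:,2]<-.045)&(T[:,2]>-.3)
    Q=T[m];print(n,len(Q))
    for a in np.arange(-.20,-.04,.01):
        q=Q[(Q[:,2]>=a)&(Q[:,2]<a+.01)]
        if len(q)>10: print(" z%.2f n%d x %s y %s"%(a,len(q),np.percentile(q[:,0],[1,99]).round(4),np.percentile(q[:,1],[1,50,99]).round(4)))
```

```text
scene 12187
 z-0.20 n787 x [-0.0351  0.0366] y [0.004  0.0318 0.0383]
 z-0.19 n523 x [-0.0357  0.0359] y [0.0088 0.0334 0.0386]
 z-0.18 n653 x [-0.0358  0.0369] y [0.0051 0.0331 0.0391]
 z-0.17 n251 x [-0.0273  0.028 ] y [0.0148 0.0303 0.0364]
 z-0.16 n844 x [-0.035   0.0371] y [-0.0054  0.0274  0.0379]
 z-0.15 n280 x [-0.0355  0.0357] y [0.008  0.0338 0.0389]
 z-0.14 n74 x [-0.0326  0.0348] y [0.0134 0.017  0.0187]
 z-0.13 n171 x [-0.0182  0.0247] y [0.0049 0.0128 0.0184]
 z-0.12 n239 x [-0.0177  0.0242] y [0.0082 0.012  0.0185]
 z-0.11 n276 x [-0.0206  0.0242] y [-0.0116  0.0119  0.0184]
 z-0.10 n2122 x [-0.0314  0.0339] y [0.0096 0.0739 0.0944]
 z-0.09 n449 x [-0.0325  0.0346] y [0.0222 0.0918 0.0946]
 z-0.08 n890 x [-0.0321  0.0345] y [-0.0396  0.0301  0.0923]
 z-0.07 n395 x [-0.032   0.0347] y [-0.0643  0.0856  0.0869]
 z-0.06 n193 x [-0.032   0.0354] y [-0.0778  0.0856  0.0868]
 z-0.05 n29 x [-0.0087  0.0117] y [-0.0177 -0.017  -0.0161]
top 1094
 z-0.18 n20 x [0.0164 0.0315] y [-0.0355 -0.0313 -0.0239]
 z-0.16 n26 x [0.0159 0.032 ] y [-0.0346 -0.0297 -0.0216]
 z-0.15 n137 x [0.0111 0.0356] y [-0.0417 -0.0351 -0.0192]
 z-0.14 n31 x [0.0086 0.0341] y [-0.0419 -0.0415 -0.0395]
 z-0.13 n16 x [0.008  0.0203] y [-0.0421 -0.0416 -0.0408]
 z-0.12 n18 x [0.007  0.0204] y [-0.0419 -0.0415 -0.0409]
 z-0.11 n19 x [0.0064 0.0229] y [-0.0422 -0.0414 -0.0388]
 z-0.10 n692 x [-0.0214  0.0348] y [-0.0948 -0.0793 -0.0417]
 z-0.09 n34 x [-0.0245  0.0345] y [-0.0948 -0.0945 -0.0474]
 z-0.08 n48 x [0.0281 0.0353] y [-0.0435 -0.0348 -0.024 ]
 z-0.07 n12 x [0.0057 0.0345] y [-0.0521 -0.042  -0.0414]
```

```bash
python3 -m inch '-1 .012 -.001 0 0 0 0;-1 .02 0 0 0 0 0;-1 .02 0 0 0 0 0;-1 .014 0 .003 0 0 0;-1 .006 0 .007 0 0 0;-1 0 0 .007 0 0 0;-1 0 0 .004 0 0 0;-1 0 0 0 0 0 0;-1 0 0 0 0 0 0'
python3 -c "
from h import *
delta([.6455,.1050,.217],-10.98)"
```

```text
clock: 7.07
tool_pos: [0.6463, 0.1016, 0.225]
eef_rot: [0.774, 0.633, -0.001, 0.0]
contact_force: [-0.2, -0.6, -0.6]
opening: 0.221
finger_force: 35.0
shift now [ 0.0032 -0.0015  0.008 ] shift after turn [ 0.0032 -0.0015  0.008 ] turn [-0.0009  0.0018 -0.0073]
t 7.07 tcp [0.6463 0.1016 0.225 ] F [-0.23 -0.62 -0.57] open 0.221 grip 35.0 q7 [-0.04  0.77 -0.37  1.49  0.32  0.94 -0.69]
```

```bash
python3 -m inch '-1 .003 -.0015 0 0 0 -.007;-1 0 0 .002 0 0 0;-1 0 0 .002 0 0 0;-1 0 0 .002 0 0 0;-1 0 0 .001 0 0 0;-1 0 0 .001 0 0 0;-1 0 0 0 0 0 0'
python3 -m inch '-1 0 0 .001 0 0 0;-1 0 0 0 0 0 0'
python3 -c "
from h import *
delta([.6455,.1050,.2115],-10.98)"
```

```text
clock: 7.65
tool_pos: [0.6456, 0.1065, 0.2174]
eef_rot: [0.771, 0.637, -0.0, -0.0]
contact_force: [0.1, 1.7, -0.1]
opening: 0.226
finger_force: 35.0
clock: 7.82
tool_pos: [0.6458, 0.1067, 0.2167]
eef_rot: [0.771, 0.637, 0.0, 0.0]
contact_force: [-0.5, -0.3, -0.5]
opening: 0.22
finger_force: 35.0
shift now [-0.0017  0.      0.0052] shift after turn [-0.0017  0.      0.0052] turn [0.0002 0.     0.0016]
t 7.82 tcp [0.6458 0.1067 0.2167] F [-0.54 -0.28 -0.47] open 0.22 grip 35.0 q7 [-0.04  0.78 -0.37  1.5   0.32  0.92 -0.7 ]
```

```bash
python3 -m inch '-1 -.0015 0 0 0 0 0;-1 0 0 0 0 0 0;-1 0 0 .0008 0 0 0;-1 0 0 0 0 0 0'
python3 -m inch '-1 0 0 .0008 0 0 0;-1 0 0 0 0 0 0'
python3 -m inch '-1 0 0 .0007 0 0 0;-1 0 0 0 0 0 0'
```

```text
clock: 8.15
tool_pos: [0.6453, 0.1051, 0.2158]
eef_rot: [0.771, 0.637, -0.0, 0.0]
contact_force: [0.0, -0.3, -1.1]
opening: 0.22
finger_force: 35.0
clock: 8.32
tool_pos: [0.6453, 0.1051, 0.215]
eef_rot: [0.771, 0.637, -0.0, 0.0]
contact_force: [0.4, -0.7, -1.4]
opening: 0.225
finger_force: 35.0
clock: 8.48
tool_pos: [0.6454, 0.1051, 0.2143]
eef_rot: [0.771, 0.637, -0.0, 0.0]
contact_force: [-0.1, -0.7, -0.9]
opening: 0.225
finger_force: 35.0
```

No contact at the 15 mm level (0.216), so it is probably over the groove. I keep going gently.

```bash
python3 -m inch '-1 0 0 .0008 0 0 0;-1 0 0 0 0 0 0'
python3 -m inch '-1 0 0 .0007 0 0 0;-1 0 0 0 0 0 0'
python3 -m inch '-1 0 0 .0007 0 0 0;-1 0 0 0 0 0 0'
```

```text
clock: 8.65
tool_pos: [0.6454, 0.1051, 0.2135]
eef_rot: [0.771, 0.637, -0.0, 0.0]
contact_force: [-0.8, -0.2, -1.6]
opening: 0.223
finger_force: 35.0
clock: 8.82
tool_pos: [0.6454, 0.1051, 0.2129]
eef_rot: [0.771, 0.637, -0.0, 0.0]
contact_force: [-0.3, -0.4, 1.0]
opening: 0.227
finger_force: 35.0
clock: 8.98
tool_pos: [0.6455, 0.1052, 0.2126]
eef_rot: [0.771, 0.637, 0.0, 0.0]
contact_force: [-1.5, -0.3, 2.6]
opening: 0.228
finger_force: 35.0
```

```bash
python3 -m inch '-1 0 0 .0007 0 0 0;-1 0 0 0 0 0 0'
python3 -m inch '-1 0 0 .0007 0 0 0;-1 0 0 0 0 0 0'
python3 -m inch '-1 0 0 .0005 0 0 0;-1 0 0 0 0 0 0'
```

```text
clock: 9.15
tool_pos: [0.6456, 0.1052, 0.2124]
eef_rot: [0.771, 0.637, 0.0, 0.0]
contact_force: [-2.4, -0.4, 6.5]
opening: 0.226
finger_force: 35.0
clock: 9.32
tool_pos: [0.6457, 0.1052, 0.2123]
eef_rot: [0.771, 0.637, 0.001, 0.0]
contact_force: [-3.3, -1.4, 8.4]
opening: 0.224
finger_force: 35.0
clock: 9.48
tool_pos: [0.6458, 0.1052, 0.2122]
eef_rot: [0.771, 0.637, 0.001, 0.001]
contact_force: [-2.2, -1.6, 10.9]
opening: 0.219
finger_force: 35.0
```

Contact is at about 0.2131, between the two expected heights. I probe a place that is surely thick (8 mm nearer the panel) to compare.

```bash
python3 -m inch '-1 0 0 -.004 0 0 0;-1 0 0 -.004 0 0 0;-1 .004 0 0 0 0 0;-1 .004 0 0 0 0 0;-1 0 0 0 0 0 0;-1 0 0 .001 0 0 0;-1 0 0 0 0 0 0'
python3 -m inch '-1 0 0 .0007 0 0 0;-1 0 0 0 0 0 0'
python3 -m inch '-1 0 0 .0007 0 0 0;-1 0 0 0 0 0 0'
python3 -m inch '-1 0 0 .0007 0 0 0;-1 0 0 0 0 0 0'
```

```text
clock: 10.07
tool_pos: [0.6466, 0.1131, 0.2167]
eef_rot: [0.771, 0.637, -0.0, -0.0]
contact_force: [-0.8, -0.3, 0.0]
opening: 0.225
finger_force: 35.0
clock: 10.23
tool_pos: [0.6468, 0.113, 0.2166]
eef_rot: [0.771, 0.637, -0.0, -0.0]
contact_force: [-0.7, -0.9, 0.3]
opening: 0.222
finger_force: 35.0
clock: 10.4
tool_pos: [0.6469, 0.113, 0.2164]
eef_rot: [0.771, 0.637, 0.0, 0.0]
contact_force: [-2.7, -0.2, 2.9]
opening: 0.223
finger_force: 35.0
clock: 10.57
tool_pos: [0.6471, 0.1131, 0.2162]
eef_rot: [0.771, 0.637, 0.0, 0.0]
contact_force: [-2.3, -1.1, 7.8]
opening: 0.225
finger_force: 35.0
```

The thick part is felt at 0.2167, 3.6 mm higher, so the first spot was on the groove core. The sideways force and the heights suggest the clip sits about 1.5–2 mm too far to +x. I shift and feel again.

```bash
python3 -m inch '-1 0 0 -.004 0 0 0;-1 0 -.002 0 0 0 0;-1 0 0 0 0 0 0;-1 0 0 .002 0 0 0;-1 0 0 0 0 0 0'
python3 -m inch '-1 0 0 .0007 0 0 0;-1 0 0 0 0 0 0'
python3 -m inch '-1 0 0 .0007 0 0 0;-1 0 0 0 0 0 0'
python3 -m inch '-1 0 0 .0007 0 0 0;-1 0 0 0 0 0 0'
```

```text
clock: 10.98
tool_pos: [0.6446, 0.1132, 0.2165]
eef_rot: [0.771, 0.637, -0.001, -0.0]
contact_force: [-0.6, -1.5, -1.8]
opening: 0.223
finger_force: 35.0
clock: 11.15
tool_pos: [0.6449, 0.1133, 0.2163]
eef_rot: [0.771, 0.637, -0.0, 0.0]
contact_force: [-0.0, -0.1, -0.3]
opening: 0.224
finger_force: 35.0
clock: 11.32
tool_pos: [0.6451, 0.1134, 0.2161]
eef_rot: [0.771, 0.637, 0.0, 0.0]
contact_force: [-0.7, -0.4, 2.5]
opening: 0.225
finger_force: 35.0
clock: 11.48
tool_pos: [0.6454, 0.1135, 0.2158]
eef_rot: [0.771, 0.637, 0.001, 0.0]
contact_force: [-0.3, -0.4, 5.1]
opening: 0.228
finger_force: 35.0
```

Sideways force is almost gone and the contact is softer and lower: the clip is centred. Back to the groove.

```bash
python3 -m inch '-1 0 0 -.004 0 0 0;-1 -.004 -.0003 0 0 0 0;-1 -.004 0 0 0 0 0;-1 0 0 0 0 0 0;-1 0 0 .003 0 0 0;-1 0 0 .002 0 0 0;-1 0 0 .001 0 0 0;-1 0 0 0 0 0 0'
python3 -m inch '-1 0 0 .0007 0 0 0;-1 0 0 0 0 0 0'
python3 -m inch '-1 0 0 .0007 0 0 0;-1 0 0 0 0 0 0'
python3 -m inch '-1 0 0 .0007 0 0 0;-1 0 0 0 0 0 0'
```

```text
clock: 12.15
tool_pos: [0.6429, 0.1056, 0.2127]
eef_rot: [0.771, 0.637, -0.0, -0.0]
contact_force: [-0.8, -0.8, -0.8]
opening: 0.225
finger_force: 35.0
clock: 12.32
tool_pos: [0.6431, 0.1056, 0.2124]
eef_rot: [0.771, 0.637, -0.0, 0.0]
contact_force: [-0.8, -1.2, -0.0]
opening: 0.227
finger_force: 35.0
clock: 12.48
tool_pos: [0.6434, 0.1055, 0.212]
eef_rot: [0.771, 0.637, 0.0, 0.0]
contact_force: [-0.7, -0.5, 1.5]
opening: 0.221
finger_force: 35.0
clock: 12.65
tool_pos: [0.6438, 0.1055, 0.2115]
eef_rot: [0.771, 0.637, 0.001, 0.001]
contact_force: [-0.3, -1.3, 3.0]
opening: 0.224
finger_force: 35.0
```

Pressing makes the arm give toward +x, so I compensate with -y shifts while pressing.

```bash
python3 -m inch '-1 0 -.0006 .0005 0 0 0;-1 0 0 0 0 0 0'
python3 -m inch '-1 0 -.0004 .0007 0 0 0;-1 0 0 0 0 0 0'
python3 -m inch '-1 0 -.0004 .0007 0 0 0;-1 0 0 0 0 0 0'
```

```text
clock: 12.82
tool_pos: [0.6436, 0.1055, 0.2113]
eef_rot: [0.771, 0.637, 0.001, 0.001]
contact_force: [1.6, -2.7, 4.1]
opening: 0.221
finger_force: 35.0
clock: 12.98
tool_pos: [0.6436, 0.1056, 0.211]
eef_rot: [0.771, 0.637, 0.001, 0.001]
contact_force: [2.1, -2.2, 5.6]
opening: 0.225
finger_force: 35.0
clock: 13.15
tool_pos: [0.6435, 0.1056, 0.2109]
eef_rot: [0.771, 0.637, 0.002, 0.001]
contact_force: [1.3, -1.7, 8.2]
opening: 0.225
finger_force: 35.0
```

```bash
python3 -m inch '-1 -.0006 .0002 .0005 0 0 0;-1 0 0 0 0 0 0'
python3 -m inch '-1 0 -.0002 .0008 0 0 0;-1 0 0 0 0 0 0'
python3 -m inch '-1 0 -.0002 .0008 0 0 0;-1 0 0 0 0 0 0'
```

```text
clock: 13.32
tool_pos: [0.6436, 0.1055, 0.2106]
eef_rot: [0.771, 0.637, 0.002, 0.001]
contact_force: [0.6, -1.8, 10.3]
opening: 0.226
finger_force: 35.0
clock: 13.48
tool_pos: [0.6436, 0.1055, 0.2101]
eef_rot: [0.771, 0.637, 0.002, 0.001]
contact_force: [0.3, -1.4, 11.3]
opening: 0.222
finger_force: 35.0
clock: 13.65
tool_pos: [0.6435, 0.1055, 0.2093]
eef_rot: [0.771, 0.637, 0.002, 0.002]
contact_force: [1.2, -1.6, 11.4]
opening: 0.225
finger_force: 35.0
```

Force levels off at about 11 N while it sinks, so the arms are spreading. I continue.

```bash
python3 -m inch '-1 0 -.0001 .0008 0 0 0;-1 0 0 0 0 0 0'
python3 -m inch '-1 0 -.0001 .0008 0 0 0;-1 0 0 0 0 0 0'
python3 -m inch '-1 0 0 .0006 0 0 0;-1 0 0 0 0 0 0'
```

```text
clock: 13.82
tool_pos: [0.6435, 0.1055, 0.2083]
eef_rot: [0.771, 0.637, 0.002, 0.002]
contact_force: [1.7, -2.0, 9.4]
opening: 0.222
finger_force: 35.0
clock: 13.98
tool_pos: [0.6433, 0.1055, 0.207]
eef_rot: [0.771, 0.637, 0.002, 0.001]
contact_force: [2.5, -1.0, 6.2]
opening: 0.224
finger_force: 35.0
clock: 14.15
tool_pos: [0.6433, 0.1054, 0.206]
eef_rot: [0.771, 0.637, 0.002, 0.001]
contact_force: [3.3, -0.5, 4.2]
opening: 0.224
finger_force: 35.0
```

It snapped over. I push on to the hard stop, easing the sideways force.

```bash
python3 -m inch '-1 0 .0006 .0008 0 0 0;-1 0 0 0 0 0 0'
python3 -m inch '-1 0 .0003 .0008 0 0 0;-1 0 0 0 0 0 0'
python3 -m inch '-1 0 0 .0006 0 0 0;-1 0 0 0 0 0 0'
```

```text
clock: 14.32
tool_pos: [0.6431, 0.1053, 0.2041]
eef_rot: [0.771, 0.637, 0.001, 0.001]
contact_force: [5.8, -1.1, -0.4]
opening: 0.225
finger_force: 35.0
clock: 14.48
tool_pos: [0.6423, 0.1052, 0.2025]
eef_rot: [0.771, 0.637, 0.0, -0.0]
contact_force: [4.4, -0.5, -0.8]
opening: 0.225
finger_force: 35.0
clock: 14.65
tool_pos: [0.6423, 0.1053, 0.2023]
eef_rot: [0.771, 0.637, 0.0, 0.0]
contact_force: [4.9, -0.8, -0.5]
opening: 0.223
finger_force: 35.0
```

```bash
python3 -m inch '-1 0 .0008 0 0 0 0;-1 0 0 0 0 0 0'
python3 -m inch '-1 0 .0004 .0006 0 0 0;-1 0 0 0 0 0 0'
python3 -m inch '-1 0 0 .0007 0 0 0;-1 0 0 0 0 0 0'
```

```text
clock: 14.82
tool_pos: [0.6427, 0.1052, 0.2023]
eef_rot: [0.771, 0.637, -0.0, -0.0]
contact_force: [4.0, -1.4, -0.9]
opening: 0.219
finger_force: 35.0
clock: 14.98
tool_pos: [0.643, 0.1051, 0.2021]
eef_rot: [0.771, 0.637, -0.0, -0.0]
contact_force: [3.4, -0.7, 1.5]
opening: 0.226
finger_force: 35.0
clock: 15.15
tool_pos: [0.643, 0.1052, 0.2019]
eef_rot: [0.771, 0.637, -0.0, -0.0]
contact_force: [0.8, -0.6, 5.0]
opening: 0.222
finger_force: 35.0
```

```bash
python3 -m inch '-1 0 0 .0007 0 0 0;-1 0 0 0 0 0 0'
python3 -m inch '-1 0 -.0002 .0007 0 0 0;-1 0 0 0 0 0 0'
python3 -m inch '-1 0 -.0002 .0005 0 0 0;-1 0 0 0 0 0 0'
```

```text
clock: 15.32
tool_pos: [0.6431, 0.1052, 0.2018]
eef_rot: [0.771, 0.637, 0.0, 0.0]
contact_force: [-0.3, -0.3, 8.1]
opening: 0.225
finger_force: 35.0
clock: 15.48
tool_pos: [0.6431, 0.1052, 0.2017]
eef_rot: [0.771, 0.637, 0.0, 0.0]
contact_force: [-0.3, -0.9, 10.0]
opening: 0.222
finger_force: 35.0
clock: 15.65
tool_pos: [0.6431, 0.1053, 0.2016]
eef_rot: [0.771, 0.637, 0.001, 0.0]
contact_force: [0.0, -0.2, 12.6]
opening: 0.219
finger_force: 35.0
```

Hard stop reached at 12 N. I ease the push, open partway and go straight up.

```bash
python3 -m inch '-1 0 0.0002 -.0012 0 0 0;-1 0 0 -.0012 0 0 0;-1 0 0 0 0 0 0;-.4 0 0 0 0 0 0;-.3 0 0 0 0 0 0;-.2 0 0 0 0 0 0;-.1 0 0 0 0 0 0;0 0 0 0 0 0 0;0 0 0 0 0 0 0;0 0 0 0 0 0 0'
python3 -m inch '0 0 0 -.005 0 0 0;0 0 0 -.01 0 0 0;0 0 0 -.02 0 0 0;0 0 0 -.03 0 0 0;0 -.02 0 -.03 0 0 0;0 -.04 0 -.01 0 0 0;0 -.04 0 0 0 0 0;0 -.04 0 0 0 0 0;0 -.04 0 0 0 0 0;0 -.04 0 0 0 0 0;0 0 0 0 0 0 0;0 0 0 0 0 0 0'
python3 - <<'E'
from h import *
n=np.array([-.1904,-.9817]);t=np.array([.9817,-.1904]);o=[]
for nm,(x,y) in(("scene",(300,150)),("top",(160,115))):
    p,d=snapshot(nm);c=p[y:y+60,x:x+60];o.append(cv2.resize(c,(400,400),interpolation=cv2.INTER_CUBIC))
    vv,uu=np.mgrid[:384,:512];W=world(nm,np.c_[uu.ravel(),vv.ravel()],d.ravel()).reshape(384,512,3)
    hsv=cv2.cvtColor(p,cv2.COLOR_RGB2HSV);m=(cv2.inRange(hsv,(4,130,60),(18,255,255))>0)&(d>0)&(np.hypot(W[...,0]-.645,W[...,1]-.105)<.04)&(W[...,2]>.15)
    P=W[m];X=P[:,:2]-[.5939,.1637];print(nm,len(P),"ztop",np.percentile(P[:,2],[2,90,98]).round(4),"s",np.percentile(X@n,[2,98]).round(4),"l",np.percentile(X@t,[2,98]).round(4))
cv2.imwrite("pics/f1.png",np.hstack(o)[:,:,::-1])
E
```

```text
clock: 16.48
tool_pos: [0.643, 0.105, 0.2017]
eef_rot: [0.771, 0.637, -0.0, -0.0]
contact_force: [-0.1, 0.1, -0.0]
opening: 0.497
finger_force: 0.0
clock: 17.48
tool_pos: [0.6011, -0.1148, 0.3077]
eef_rot: [0.773, 0.634, -0.0, 0.001]
contact_force: [0.6, 0.7, 0.2]
opening: 0.503
finger_force: 0.0
scene 207 ztop [0.1935 0.2191 0.2208] s [0.0399 0.0515] l [0.038  0.0665]
top 80 ztop [0.197  0.2195 0.2204] s [0.0394 0.0506] l [0.0357 0.0595]
```

View pics/f1.png

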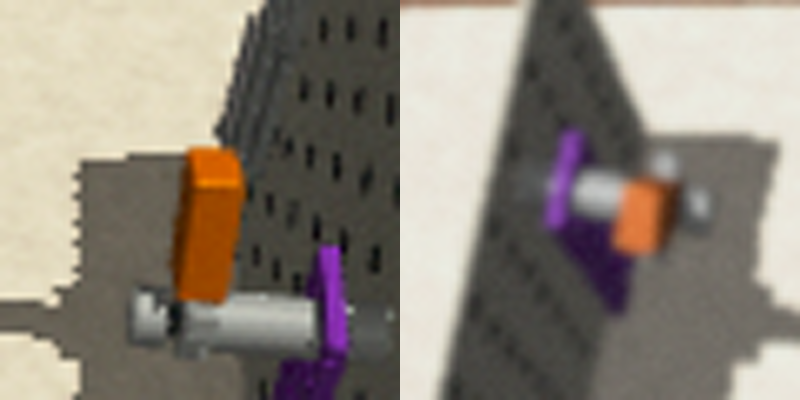

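The picture shows the clip on the groove (scene crop ≈(205,310)), with the comb still hanging, but the handle leans about the peg toward -x. I check the tilt, whether it moves and whether the origin is on the axis.

```bash
python3 -m inch '0 0 0 0 0 0 0;0 0 0 0 0 0 0;0 0 0 0 0 0 0;0 0 0 0 0 0 0;0 0 0 0 0 0 0;0 0 0 0 0 0 0' >/dev/null
python3 - <<'E'
from h import *
n=np.array([-.1904,-.9817]);t=np.array([.9817,-.1904])
for nm in("scene","top"):
    p,d=snapshot(nm)
    vv,uu=np.mgrid[:384,:512];W=world(nm,np.c_[uu.ravel(),vv.ravel()],d.ravel()).reshape(384,512,3)
    hsv=cv2.cvtColor(p,cv2.COLOR_RGB2HSV);m=(cv2.inRange(hsv,(4,130,60),(18,255,255))>0)&(d>0)&(np.hypot(W[...,0]-.645,W[...,1]-.105)<.04)&(W[...,2]>.15)
    P=W[m];X=P[:,:2]-[.5939,.1637];L=np.c_[X@n,X@t,P[:,2]]
    print(nm,len(P),"s",np.percentile(L[:,0],[2,98]).round(4),"l",np.percentile(L[:,1],[1,99]).round(4),"z",np.percentile(L[:,2],[1,99]).round(4))
    # l-z outline: rows of z -> l max ; top: l -> z max
    for a in np.arange(.186,.224,.004):
        q=L[(L[:,2]>=a)&(L[:,2]<a+.004)]
        if len(q)>2: print("  z%.3f n%d l %.4f %.4f s %.4f"%(a,len(q),q[:,1].min(),q[:,1].max(),q[:,0].mean()))
    # thick peg near groove as reference
    X=W[...,:2]-np.array([.5939,.1637]);s=X@n;l=X@t
    k=(s>.024)&(s<.036)&(abs(l-.062)<.012)&(abs(W[...,2]-.18)<.012)&(d>0);print("  peg l",l[k].min().round(4),l[k].max().round(4),"ztop",np.percentile(W[...,2][k],97).round(4))
    k=(s>.036)&(s<.056)&(abs(l-.062)<.022)&(W[...,2]>.165)&(W[...,2]<.2)&(d>0)&~m;Q=np.c_[s[k],l[k],W[...,2][k]]
    print("  steel l",Q[:,1].min().round(4),Q[:,1].max().round(4),"zmax",Q[:,2].max().round(4))
E
```

```text
scene 207 s [0.04   0.0514] l [0.0382 0.0666] z [0.1929 0.2212]
  z0.190 n5 l 0.0619 0.0667 s 0.0479
  z0.194 n28 l 0.0474 0.0667 s 0.0472
  z0.198 n20 l 0.0604 0.0661 s 0.0455
  z0.202 n24 l 0.0519 0.0640 s 0.0467
  z0.206 n25 l 0.0413 0.0621 s 0.0469
  z0.210 n23 l 0.0379 0.0602 s 0.0466
  z0.214 n49 l 0.0382 0.0595 s 0.0459
  z0.218 n32 l 0.0458 0.0564 s 0.0458
  peg l 0.0572 0.0699 ztop 0.187
  steel l 0.0578 0.0756 zmax 0.1952
top 78 s [0.039  0.0508] l [0.0356 0.0598] z [0.1944 0.22  ]
  z0.202 n5 l 0.0442 0.0598 s 0.0496
  z0.206 n7 l 0.0404 0.0589 s 0.0485
  z0.210 n16 l 0.0351 0.0565 s 0.0456
  z0.214 n31 l 0.0372 0.0537 s 0.0452
  z0.218 n15 l 0.0453 0.0538 s 0.0456
  peg l 0.0528 0.0668 ztop 0.1868
  steel l 0.0413 0.0729 zmax 0.199
```

The origin computes onto the peg axis (scene frame: l .0637, z .178), so the clip is home and still, but it has rolled about 21° around the peg. I set it upright with a soft, slow 4 N squeeze.

```bash
python3 -m inch '.6 .04 0 0 0 0 0;.6 .04 0 0 0 0 0;.6 .04 0 0 0 0 0;.6 .04 0 0 0 0 0;.6 .03 0 0 0 0 0;.6 .02 0 0 0 0 0;.6 0 0 0 0 0 0;.6 0 0 0 0 0 0;.6 0 0 0 0 0 0' 4
python3 -c "
from h import *
delta([.643,.105,.207],-10.98)"
```

```text
clock: 18.93
tool_pos: [0.6413, 0.0934, 0.3066]
eef_rot: [0.772, 0.636, -0.001, 0.001]
contact_force: [-0.3, -0.9, -0.1]
opening: 0.803
finger_force: 0.0
shift now [ 0.0119 -0.0005  0.0996] shift after turn [ 0.0117 -0.0005  0.0996] turn [0.0001 0.0019 0.    ]
t 18.93 tcp [0.6413 0.0934 0.3066] F [-0.26 -0.92 -0.13] open 0.803 grip 0.0 q7 [-0.01  0.68 -0.39  1.41  0.28  1.1  -0.64]
```

```bash
python3 -m inch '.6 .006 0 0 0 0 0;.6 .005 -.0005 .01 0 0 0;.6 0 0 .02 0 0 0;.6 0 0 .025 0 0 0;.6 0 0 .02 0 0 0;.6 0 0 .012 0 0 0;.6 0 0 .007 0 0 0;.6 0 0 .004 0 0 0;.6 0 0 0 0 0 0;.6 0 0 0 0 0 0'
python3 -c "
from h import *
delta([.643,.105,.207],-10.98)"
```

```text
clock: 19.77
tool_pos: [0.6434, 0.1063, 0.2096]
eef_rot: [0.771, 0.637, 0.001, 0.0]
contact_force: [-0.3, 0.5, -0.1]
opening: 0.798
finger_force: 0.0
shift now [-0.0013 -0.0002  0.0026] shift after turn [-0.0013 -0.0002  0.0026] turn [ 0.0014 -0.0008  0.0014]
t 19.77 tcp [0.6434 0.1063 0.2096] F [-0.34  0.52 -0.09] open 0.798 grip 0.0 q7 [-0.04  0.79 -0.37  1.51  0.33  0.9  -0.71]
```

```bash
python3 -m inch '.5 -.001 0 .002 0 0 0;.4 0 0 0 0 0 0;.3 0 0 0 0 0 0;.2 0 0 0 0 0 0;.1 0 0 0 0 0 0;0 0 0 0 0 0 0;-.1 0 0 0 0 0 0;-.2 0 0 0 0 0 0;-.3 0 0 0 0 0 0;-.4 0 0 0 0 0 0;-.5 0 0 0 0 0 0;-.6 0 0 0 0 0 0;-.6 0 0 0 0 0 0;-.6 0 0 0 0 0 0;-.6 0 0 0 0 0 0' 4
python3 -c "
from h import *
delta([.643,.105,.207],-10.98)"
```

```text
clock: 21.02
tool_pos: [0.6427, 0.1051, 0.2068]
eef_rot: [0.771, 0.637, 0.0, 0.0]
contact_force: [-0.6, 0.5, 0.1]
opening: 0.236
finger_force: 3.8
shift now [-0.      0.0003 -0.0002] shift after turn [-0.      0.0003 -0.0002] turn [0.0002 0.     0.0016]
t 21.02 tcp [0.6427 0.1051 0.2068] F [-0.59  0.54  0.14] open 0.236 grip 3.8 q7 [-0.04  0.79 -0.37  1.52  0.33  0.9  -0.7 ]
```

```bash
python3 -m inch '-.7 0 0 0 0 0 0;-.7 0 0 0 0 0 0;-.7 0 0 0 0 0 0' 15
python3 -m inch '-.55 0 0 0 0 0 0;-.54 0 0 0 0 0 0;-.53 0 0 0 0 0 0;-.52 0 0 0 0 0 0;-.51 0 0 0 0 0 0;-.5 0 0 0 0 0 0;-.48 0 0 0 0 0 0;-.46 0 0 0 0 0 0;-.43 0 0 0 0 0 0;-.4 0 0 0 0 0 0;-.3 0 0 0 0 0 0;-.2 0 0 0 0 0 0;0 0 0 0 0 0 0;.2 0 0 0 0 0 0;.4 0 0 0 0 0 0;.4 0 0 0 0 0 0' 3
python3 -m inch '.4 0 0 -.005 0 0 0;.4 0 0 -.01 0 0 0;.4 0 0 -.02 0 0 0;.4 0 0 -.03 0 0 0;.4 -.02 0 -.03 0 0 0;.4 -.04 0 -.01 0 0 0;.4 -.04 0 0 0 0 0;.4 -.04 0 0 0 0 0;.4 -.04 0 0 0 0 0;.4 -.04 0 0 0 0 0;.4 -.04 0 0 0 0 0;.4 0 0 0 0 0 0;.4 0 0 0 0 0 0'
python3 - <<'E'
from h import *
n=np.array([-.1904,-.9817]);t=np.array([.9817,-.1904]);o=[]
for nm,(x,y) in(("scene",(300,150)),("top",(160,115))):
    p,d=snapshot(nm);c=p[y:y+80,x-10:x+70];o.append(cv2.resize(c,(400,400),interpolation=cv2.INTER_CUBIC))
    vv,uu=np.mgrid[:384,:512];W=world(nm,np.c_[uu.ravel(),vv.ravel()],d.ravel()).reshape(384,512,3)
    hsv=cv2.cvtColor(p,cv2.COLOR_RGB2HSV);m=(cv2.inRange(hsv,(4,130,60),(18,255,255))>0)&(d>0)&(np.hypot(W[...,0]-.645,W[...,1]-.105)<.04)&(W[...,2]>.15)
    P=W[m];X=P[:,:2]-[.5939,.1637];L=np.c_[X@n,X@t,P[:,2]]
    print(nm,len(P),"s",np.percentile(L[:,0],[2,98]).round(4),"l",np.percentile(L[:,1],[1,99]).round(4),"z",np.percentile(L[:,2],[1,99]).round(4))
    for a in np.arange(.186,.224,.006):
        q=L[(L[:,2]>=a)&(L[:,2]<a+.006)]
        if len(q)>2: print("  z%.3f n%d l %.4f %.4f s %.4f"%(a,len(q),q[:,1].min(),q[:,1].max(),q[:,0].mean()))
cv2.imwrite("pics/f2.png",np.hstack(o)[:,:,::-1])
E
```

```text
clock: 21.27
tool_pos: [0.6429, 0.1051, 0.2069]
eef_rot: [0.771, 0.637, 0.0, 0.0]
contact_force: [0.4, -0.7, -0.5]
opening: 0.235
finger_force: 14.4
clock: 22.6
tool_pos: [0.6426, 0.1051, 0.2068]
eef_rot: [0.771, 0.637, -0.0, 0.0]
contact_force: [-0.2, 0.3, 0.1]
opening: 0.676
finger_force: 0.0
clock: 23.68
tool_pos: [0.5929, -0.154, 0.3126]
eef_rot: [0.773, 0.634, -0.0, 0.001]
contact_force: [0.1, 0.6, -0.1]
opening: 0.699
finger_force: 0.0
scene 28 s [0.0483 0.0514] l [0.0528 0.0734] z [0.1512 0.1686]
top 13 s [0.0441 0.0505] l [0.044  0.0561] z [0.153  0.1649]
```

View pics/f2.png

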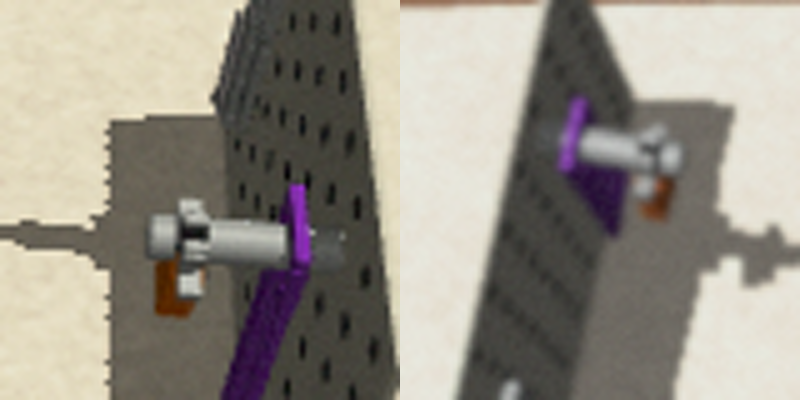

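The new picture shows the clip still on the groove but rolled round with its handle hanging below on the near side; the comb still hangs. I check whether it is at rest and still home.

```bash
cat > m.py <<'E'
from h import *
n=np.array([-.1904,-.9817]);t=np.array([.9817,-.1904])
for nm in("scene","top"):
    p,d=snapshot(nm)
    vv,uu=np.mgrid[:384,:512];W=world(nm,np.c_[uu.ravel(),vv.ravel()],d.ravel()).reshape(384,512,3)
    X=W[...,:2]-np.array([.5939,.1637]);s=X@n;l=X@t;z=W[...,2]
    hsv=cv2.cvtColor(p,cv2.COLOR_RGB2HSV);m=(cv2.inRange(hsv,(4,130,40),(18,255,255))>0)&(d>0)&(np.hypot(s-.045,l-.06)<.05)&(z>.12)
    L=np.c_[s,l,z].reshape(-1,3)[m.ravel()]
    print(nm,"orange",len(L),"s",np.percentile(L[:,0],[2,98]).round(4),"l",np.percentile(L[:,1],[1,50,99]).round(4),"z",np.percentile(L[:,2],[1,50,99]).round(4))
    k=(s>.041)&(s<.052)&(abs(l-.062)<.03)&(abs(z-.178)<.03)&(d>0)&~m
    Q=np.c_[l[k],z[k]]; print("  steel s",np.percentile(s[k],[2,98]).round(4)," l,z (mm):",[tuple((q*1000).round(0).astype(int)) for q in Q[np.argsort(Q[:,1])][::4]])
E
python3 m.py; python3 -m inch '.4 0 0 0 0 0 0;.4 0 0 0 0 0 0;.4 0 0 0 0 0 0;.4 0 0 0 0 0 0;.4 0 0 0 0 0 0;.4 0 0 0 0 0 0;.4 0 0 0 0 0 0;.4 0 0 0 0 0 0' >/dev/null;python3 m.py|grep orange
python3 - <<'E'
from h import *
p,d=snapshot("scene");cv2.imwrite("pics/f3.png",cv2.resize(p[170:215,310:370],(800,600),interpolation=cv2.INTER_CUBIC)[:,:,::-1])
E
```

```text
scene orange 59 s [-0.0902 -0.0604] l [-0.0916 -0.0718 -0.06  ] z [-0.0915 -0.0707 -0.0608]
  steel s [0.0417 0.0515]  l,z (mm): [(np.int64(76), np.int64(166)), (np.int64(71), np.int64(167)), (np.int64(68), np.int64(169)), (np.int64(75), np.int64(170)), (np.int64(77), np.int64(171)), (np.int64(75), np.int64(172)), (np.int64(70), np.int64(172)), (np.int64(74), np.int64(172)), (np.int64(69), np.int64(174)), (np.int64(46), np.int64(176)), (np.int64(47), np.int64(177)), (np.int64(45), np.int64(177)), (np.int64(46), np.int64(178)), (np.int64(71), np.int64(179)), (np.int64(56), np.int64(180)), (np.int64(71), np.int64(181)), (np.int64(71), np.int64(182)), (np.int64(61), np.int64(182)), (np.int64(69), np.int64(182)), (np.int64(70), np.int64(183)), (np.int64(70), np.int64(183)), (np.int64(54), np.int64(184)), (np.int64(60), np.int64(184)), (np.int64(69), np.int64(184)), (np.int64(69), np.int64(185)), (np.int64(60), np.int64(185)), (np.int64(56), np.int64(186)), (np.int64(63), np.int64(186)), (np.int64(59), np.int64(187))]
top orange 22 s [0.0259 0.0469] l [0.0266 0.0354 0.0476] z [0.0268 0.0358 0.048 ]
  steel s [0.0414 0.0511]  l,z (mm): [(np.int64(45), np.int64(158)), (np.int64(48), np.int64(167)), (np.int64(50), np.int64(169)), (np.int64(73), np.int64(170)), (np.int64(46), np.int64(171)), (np.int64(48), np.int64(173)), (np.int64(47), np.int64(174)), (np.int64(49), np.int64(176)), (np.int64(47), np.int64(176)), (np.int64(56), np.int64(177)), (np.int64(63), np.int64(180)), (np.int64(52), np.int64(180)), (np.int64(63), np.int64(181)), (np.int64(60), np.int64(182)), (np.int64(66), np.int64(183)), (np.int64(55), np.int64(184)), (np.int64(65), np.int64(184)), (np.int64(55), np.int64(186)), (np.int64(53), np.int64(187))]
scene orange 58 s [-0.0903 -0.0609] l [-0.0906 -0.0713 -0.0596] z [-0.0905 -0.0703 -0.0609]
top orange 21 s [0.0251 0.0467] l [0.0252 0.0346 0.0478] z [0.0258 0.035  0.0481]
```

View pics/f3.png

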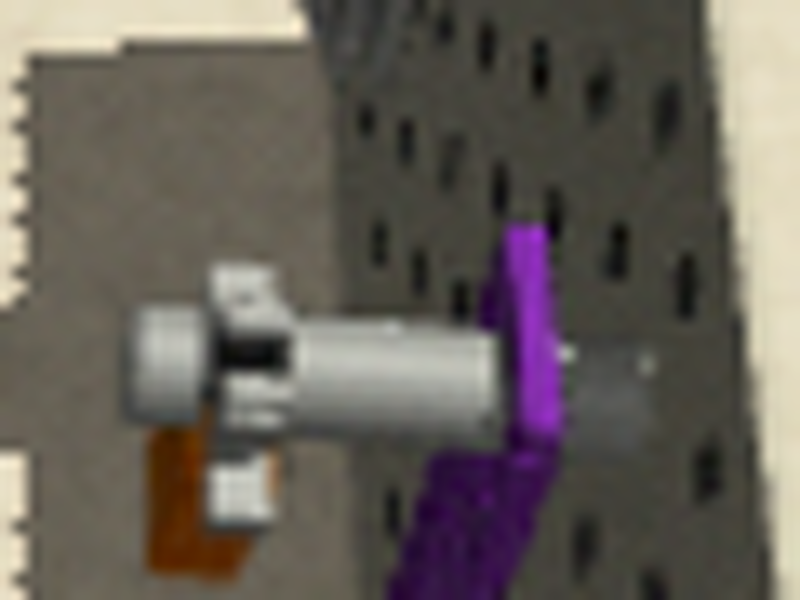

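The clip is at rest. Its bridge is about 7 mm from the peg axis (the home distance), its arms are around the groove core, and the comb hangs undisturbed. It has only rolled freely about the round core, and handle-down is its stable position. Turning it back would risk pulling it off, so I hand in.

```bash
python3 -c "
from plant import r
print(r.finish_job())"
```

```text
the job is handed in; nothing more can be done
None
```

The clip is snapped fully home on the groove of the comb's peg and released, with the highest force I read on the peg about 13 N; it ended up rolled round the peg with its handle hanging down (it leaned about 21° on the first release and went over after I tried to straighten it), the comb still hangs and nothing else was touched, though I did not check the clipper and shelf items closely at the end.

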